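Find the full tube by its weight and put it on display

TASK

Three toy tubes that look exactly alike lie in the slanted rack: one is full of metal spinning tops, the other two are light display dummies. Feel by lifting which tube is the full one and lay it, without dropping it, level and centred across both V notches of the display stand. Leave the two dummies lying in the rack's channels, down near the lip where they were, and do not disturb the other goods on the counter.

Things in the scene. Friction and masses are not known exactly. Their poses are not given: they have to be found in the camera images.
- tube_a: closed brown cardboard tube, flat steel end caps, 40 mm diameter, 150 mm long; origin at the middle of its axis, x along it. Starts in a rack channel, its far end high. All three look alike: the full one weighs 340 to 450 g, a dummy 140 to 165 g, balance point within 5 mm of the middle; which is full changes every time
- tube_b: closed brown cardboard tube, flat steel end caps, 40 mm diameter, 150 mm long; origin at the middle of its axis, x along it. Starts in a rack channel, its far end high. All three look alike: the full one weighs 340 to 450 g, a dummy 140 to 165 g, balance point within 5 mm of the middle; which is full changes every time
- tube_c: closed brown cardboard tube, flat steel end caps, 40 mm diameter, 150 mm long; origin at the middle of its axis, x along it. Starts in a rack channel, its far end high. All three look alike: the full one weighs 340 to 450 g, a dummy 140 to 165 g, balance point within 5 mm of the middle; which is full changes every time
- rack: fixed slanted wooden rack, 300 mm wide (y), three channels 100 mm apart; origin on the table under the middle one, z up, x level, towards the high end: tubes rise 0.45 rad (26 degrees) along x. A channel is two V notches 48 mm up and down slope of its middle, 14 mm wide, open between to 30 mm under the axis. Low ends stand against a lip. Lift square to the slope
- channel_0 (a point): middle of the axis of a tube lying home in the left (+y of rack) channel, 115 mm above the table
- channel_1 (a point): middle of the axis of a tube lying home in the middle channel, 115 mm above the table
- channel_2 (a point): middle of the axis of a tube lying home in the right (-y of rack) channel, 115 mm above the table
- price_rail (a point): middle of the rack's fixed price rail, a level wooden bar along the rack's y, 334 mm long, 16 mm deep (x), 12 mm thick, 280 mm above the table, 32 mm behind (+x) the tubes' middles; posts carry its ends 85 mm behind them. An upright hand over a tube's middle strikes it: come in square to the slope, leaning towards the robot
- stand: fixed dark wooden stand: foot 130 x 80 x 14 mm with two uprights, 48 mm either way along x from the middle, each 14 mm wide and topped by a 90 degree V notch; origin on the table under the middle, x through both notches, z up. A tube lying home is level along x (either way round), its axis 80 mm above the table; open between the uprights down to the foot
- jar: white screw-top jar, 60 mm diameter, 100 mm tall, standing loose between rack and stand; origin under its centre. Leave it alone
- pin_box: flat white plastic box 90 x 55 x 24 mm high; origin under its centre. Leave it alone
- carton_tall: black and yellow toy carton 55 x 70 x 85 mm tall; origin under its centre. Leave it alone
- carton_flat: black and yellow toy carton 70 x 95 x 32 mm high; origin under its centre. Leave it alone
- tin: closed tin can with paper label, 72 mm diameter, 90 mm tall; origin under its centre. Leave it alone
Mind the look-alikes: they are no part of the job. Leave any orange or red look-alike of the tube_b alone.

How it is judged:
By the outcome, as a careful person would: the job done as asked, in the order asked, and still so for the second after the job is handed in, with the robot touching nothing.
It also fails if it takes over 64 s, if anything falls off the work surface, if the arm or the gripper's body presses on something with over 40 N, if the wrist force passes 120 N, or if a joint passes its speed limit or range.

ROBOT

A 6-joint arm with a two-finger parallel gripper is mounted at the origin on the work surface. World frame = base frame: x ahead of the robot, y to its left, z up, the work surface at z = 0. Lengths are in m, angles in rad, forces in N, time in s.
With the tool pointing down it reaches from about 0.25 to 0.725 m from the base axis. Payload 4 kg.
Tool frame: the origin (TCP) lies at the very end of the fingers, on their centre line; the grasp point (between the pads) lies 19 mm behind it; x points along the fingers, z is the direction in which the jaws open and shut, and the axes are right-handed (so a half turn about x gives the same grasp; the last joint's range is limited). The gripper opens to 85 mm and grips with 20 to 120 N. Pads are 22 mm wide; open, the fingers measure 114 mm over their backs; the gripper's body (76 mm by 85 mm) begins 54 mm behind the grasp point. The pads swing forward as they close: fully open they stand 13 mm farther back than shut.
Start: joints at [-1.22, 0.241, 0.005, 1.335, 0, 1.571], TCP at [0.172, -0.47, 0.231] pointing down, gripper open.
Joint ranges: [-2.72, 2.72], [-1.05, 1.87], [-1.09, 1.28], [-1.99, 2.15], [-1.42, 1.44], [-3.14, 3.14]. Speed limits (rad/s): [2.79, 2.79, 3.14, 3.14, 3.14, 3.14].

INTERFACE

Orientations are given as a unit quaternion [x, y, z, w].
In Python, from workcell import bot gives the robot as it stands.
- The arm moves only by the tool apply_moves, never from a script. Its argument "targets" is one flat list of numbers, 7 for each row, row after row: the shift along the tool's x, y, z in units of 25 cm (1.0 is 25 cm), then the turn, a rotation vector about the tool's x, y, z in units of 0.5 rad (1.0 is 0.5 rad), then the opening, from 0 (shut) to 1 (fully open). In form: [tx, ty, tz, wx, wy, wz, claw, tx, ty, tz, wx, wy, wz, claw, ...]. A call has 1 to 12 rows; each row is the pose to reach, as a shift and turn from the pose commanded when the call began, along the tool's axes at that moment; what a row does not reach only later rows make up. A row lasts 1/12 s, in which the tool goes at most 41.7 mm and 7.16 degrees, less where a joint would pass 70% of its speed; a pose out of reach is approached as far as the arm can. A call with a number of a shift or a turn outside -1 to 1 is refused whole. A call with a gripper value outside its range is refused whole. The fingers move at their own pace and stop on an object; the grip force is fixed at half the most. Time passes only in rows, so rows that repeat a pose let the fingers close. It gives the time, the measured TCP pose, the force and the opening at its end, in the units of the state.
- bot.get_obs(): the state, without advancing time (a new reading comes with each control period).
- bot.camera(name): name is "scene" or "top" or "wrist"; returns (picture, depth): 384x512x3 uint8, red, green, blue; 384x512 float32, m along the optical axis (not along the pixel's ray), 0 where there is no reading.
- bot.camera_params(name): a dict with "fx", "fy", "cx", "cy" (pixels), "T" (4x4, takes a point from camera to world coordinates); the wrist camera has in their place "tool_from_camera" (4x4, takes a point from camera to tool coordinates, whose origin is the TCP and whose axes are the tool frame's). Camera axes: x right, y up, looking along -z (the intrinsics and any distortion apply to the point x, -y, -z); pixel columns grow to the right and rows downward; lengths in m; the calibration is good to about 2 mm. The wrist camera is an equidistant fisheye: a pixel r from the principal point sees the ray r / f radians off the axis. A picture is of the moment at which its call begins: read the wrist's pose just before it. camera_params takes no time and is no camera call.
- bot.job_done(): hands the job in, once; it reports no verdict.
The state is a dict: "clock": time; "joint_pos": joint angles; "joint_vel": joint speeds; "tau": joint torques, N m; "eef_pos": TCP position; "tool_rot": TCP orientation; "ft_force": force on the tool from outside, world axes, zero at the start; "ft_torque": the same for the moment, N m; "grip_width": finger opening in m.
Only numpy, scipy, OpenCV 4.12 (cv2) and the standard library are available. Lean on these libraries where they do the work, as an engineer would, in place of code of your own. Each camera call takes 0.05 s, during which the arm holds its last target.

## Working session

There is one attempt and no reset: what is moved stays moved. The work goes in short steps, Python scripts to look and compute and a tool call to move; the robot and the scene stay as the last step left them, time stands still between calls to the robot, and variables do not carry over. Pictures are saved under pics/ and viewed, and the job is handed in when it is done.

Besides the shell and the picture viewer there is one more tool, called after "Request:" as name(argument=value, ...) on one line, values as JSON. apply_moves: Moves the arm, as the interface text tells. Its arguments: {"type":"object","properties":{"targets":{"type":"array"}},"required":["targets"]}

```bash
ls; mkdir -p pics
python3 - <<'E'
from workcell import bot
import cv2,numpy as np
o=bot.get_obs();print({k:np.round(v,3) for k,v in o.items()})
for n in ("scene","top"):
    p,d=bot.camera(n);cv2.imwrite(f"pics/{n}0.png",p[:,:,::-1]);np.savez(f"{n}0.npz",p=p,d=d)
    c=bot.camera_params(n);print(n,c)
print(bot.camera_params("wrist"))
E
```

```text
pics
{'clock': np.float64(0.0), 'joint_pos': array([-1.22 ,  0.241,  0.004,  1.335,  0.   ,  1.571]), 'joint_vel': array([ 0.001,  0.001,  0.   , -0.001, -0.001,  0.001]), 'tau': array([ 1.0000e-03, -3.7232e+01,  2.5240e+01,  1.7000e-02, -0.0000e+00,
       -0.0000e+00]), 'eef_pos': array([ 0.172, -0.469,  0.23 ]), 'tool_rot': array([ 0.405,  0.58 , -0.405,  0.579]), 'ft_force': array([-0.681,  0.146,  0.162]), 'ft_torque': array([ 0.018, -0.016,  0.014]), 'grip_width': np.float64(0.085)}
scene {'fx': 394.86137679594515, 'fy': 394.86137679594515, 'cx': 257.27195905585756, 'cy': 194.54845103120257, 'T': array([[-0.15710679, -0.63942916,  0.75262727,  1.48728156],
       [ 0.98744543, -0.08905184,  0.1304657 ,  0.15188104],
       [-0.01640073,  0.7636754 ,  0.64539205,  0.99977443],
       [ 0.        ,  0.        ,  0.        ,  1.        ]])}
top {'fx': 428.16463924549737, 'fy': 428.16463924549737, 'cx': 252.9452318880586, 'cy': 190.75176710381774, 'T': array([[ 0.02629933,  0.98074019, -0.19353816,  0.30828524],
       [-0.99963874,  0.02472758, -0.01053282, -0.01314074],
       [-0.00554423,  0.19374524,  0.98103621,  1.33214607],
       [ 0.        ,  0.        ,  0.        ,  1.        ]])}
{'fx': 297.3186396354542, 'fy': 297.3186396354542, 'cx': 252.8933002011275, 'cy': 186.80197910770534, 'tool_from_camera': array([[ 1.18465382e-04,  3.05349623e-01, -9.52240303e-01,
        -1.42346332e-01],
       [ 3.29365641e-05,  9.52240308e-01,  3.05349628e-01,
         7.80966672e-02],
       [ 9.99999992e-01, -6.75368840e-05,  1.02750344e-04,
        -6.29216868e-04],
       [ 0.00000000e+00,  0.00000000e+00,  0.00000000e+00,
         1.00000000e+00]])}
```

View pics/scene0.png

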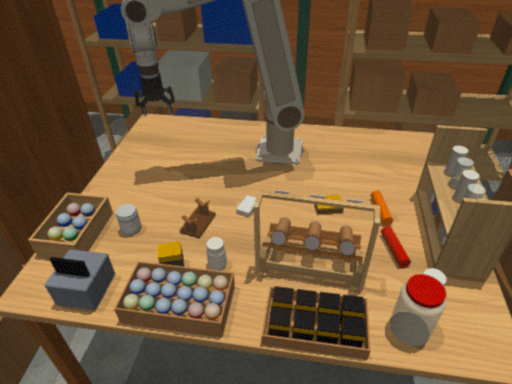

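View pics/top0.png

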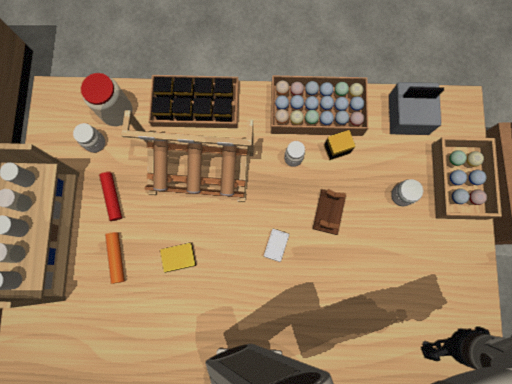

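The top view shows three brown tubes in the rack at about (161,165), (195,168) and (228,170). The stand is at (329,212), the jar at (295,153) and the pin box at (276,245). The red (111,196) and orange (115,258) cylinders lie outside the rack, so they are the look-alikes. Next I'll measure and view enlarged crops.

```bash
cat > h.py <<'E'
import numpy as np,cv2
from workcell import bot
def pts(n,d):
    c=bot.camera_params(n);v,u=np.mgrid[0:d.shape[0],0:d.shape[1]]
    P=np.stack([(u-c["cx"])/c["fx"]*d,-(v-c["cy"])/c["fy"]*d,-d],-1)
    return P@c["T"][:3,:3].T+c["T"][:3,3]
def load(n,i=0):
    z=np.load(f"{n}{i}.npz");return z["p"],z["d"],pts(n,z["d"])
E
python3 - <<'E'
from h import *
p,d,P=load("top")
def crop(a,u0,u1,v0,v1,name,s): cv2.imwrite(name,cv2.resize(a[v0:v1,u0:u1,::-1],None,fx=s,fy=s,interpolation=cv2.INTER_CUBIC))
crop(p,110,270,100,210,"pics/top_rack.png",5)
crop(p,260,420,130,270,"pics/top_stand.png",4)
s,ds,S=load("scene")
crop(s,230,400,180,290,"pics/sc_rack.png",4)
np.set_printoptions(precision=3,suppress=True)
for v in range(125,200,4):
    print(v,[tuple(np.round(P[v,u],3)) for u in (161,195,228)])
print("stand");
for v in range(188,238,3): print(v,[ "%.3f"%P[v,u,2] for u in range(308,350,2)])
E
```

```text
125 [(np.float64(0.779), np.float64(0.305), np.float64(0.012)), (np.float64(0.781), np.float64(0.194), np.float64(0.014)), (np.float64(0.78), np.float64(0.087), np.float64(0.024))]
129 [(np.float64(0.769), np.float64(0.307), np.float64(-0.0)), (np.float64(0.773), np.float64(0.197), np.float64(-0.005)), (np.float64(0.772), np.float64(0.088), np.float64(0.006))]
133 [(np.float64(0.66), np.float64(0.238), np.float64(0.286)), (np.float64(0.759), np.float64(0.195), np.float64(-0.001)), (np.float64(0.761), np.float64(0.087), np.float64(0.001))]
137 [(np.float64(0.649), np.float64(0.237), np.float64(0.286)), (np.float64(0.652), np.float64(0.15), np.float64(0.283)), (np.float64(0.747), np.float64(0.087), np.float64(-0.001))]
141 [(np.float64(0.678), np.float64(0.266), np.float64(0.16)), (np.float64(0.641), np.float64(0.15), np.float64(0.283)), (np.float64(0.642), np.float64(0.065), np.float64(0.287))]
145 [(np.float64(0.667), np.float64(0.266), np.float64(0.155)), (np.float64(0.668), np.float64(0.168), np.float64(0.162)), (np.float64(0.635), np.float64(0.066), np.float64(0.274))]
149 [(np.fl
[... 5041 characters left out ...]
, '1.332', '0.064', '0.075', '0.074', '0.015', '-0.003', '-0.006', '0.000', '0.001', '-0.001']
230 ['-0.002', '0.002', '-0.003', '0.001', '0.005', '0.008', '0.012', '0.012', '0.016', '0.016', '0.013', '0.016', '0.013', '0.018', '0.014', '-0.004', '-0.004', '0.005', '0.001', '-0.001', '-0.003']
233 ['-0.003', '0.001', '0.001', '0.002', '-0.001', '0.002', '0.000', '0.001', '0.002', '-0.001', '0.003', '0.003', '0.014', '0.012', '0.011', '-0.002', '-0.001', '-0.001', '0.001', '0.004', '0.000']
236 ['-0.001', '-0.004', '0.002', '-0.002', '-0.001', '-0.002', '0.002', '0.003', '-0.003', '-0.004', '0.001', '-0.003', '-0.002', '0.002', '0.001', '-0.001', '0.003', '-0.003', '-0.003', '0.004', '0.002']
```

```bash
ls pics
```

```text
sc_rack.png
scene0.png
top0.png
top_rack.png
top_stand.png
```

View pics/top_rack.png

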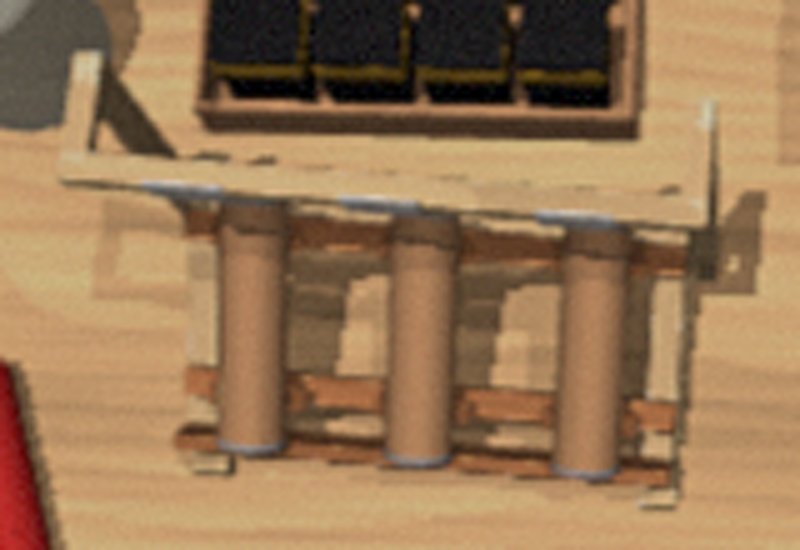

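View pics/top_stand.png

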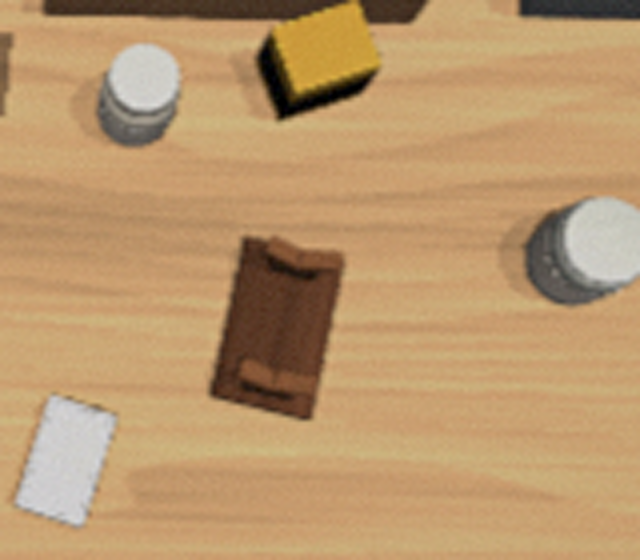

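View pics/sc_rack.png

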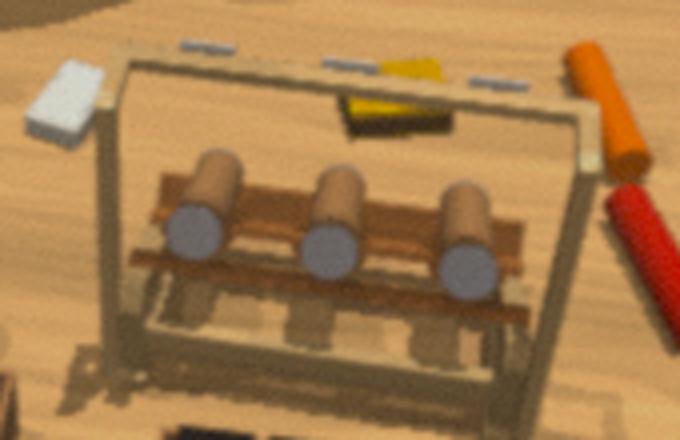

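```bash
cat > fit.py <<'E'
from h import *
from scipy.optimize import least_squares
np.set_printoptions(precision=4,suppress=True)
p,d,P=load("top"); s,ds,S=load("scene")
# brown tube points
sets=[]
for n,(img,dd,Q,rois) in dict(top=(p,d,P,[(152,170,140,192),(187,204,143,194),(220,238,147,196)]),
   scene=(s,ds,S,[(339,356,226,241),(305,322,222,237),(274,290,218,232)])).items():
    out=[]
    for (u0,u1,v0,v1) in rois:
        m=np.zeros(dd.shape,bool);m[v0:v1,u0:u1]=1;m&=(dd>0)&(Q[...,2]>.085)&(Q[...,2]<.2)
        out.append(Q[m])
    sets.append(out);print(n,[len(o) for o in out],[o.mean(0) for o in out])
# cylinder axis fit per tube, slope .45 known, common yaw
def res(x,ss):
    yaw=x[0];e=np.array([np.cos(.45)*np.cos(yaw),np.cos(.45)*np.sin(yaw),np.sin(.45)])
    r=[]
    for i in range(3):
        Q=ss[i]-np.array([.62,x[1+2*i],x[2+2*i]])
        r.append(np.linalg.norm(Q-np.outer(Q@e,e),axis=1)-.02)
    return np.concatenate(r)
for nm,ss in (("top",sets[0]),("both",[np.vstack([a,b]) for a,b in zip(*sets)])):
    f=least_squares(res,[-.05,.268,.117,.169,.117,.073,.117],args=(ss,),loss="soft_l1",f_scale=.004)
    print(nm,f.x,np.std(f.fun))
# rail
m=(P[...,2]>.268)&(P[...,2]<.30)&(d>0);m[:, :118]=0;m[:110]=0;m[160:]=0;m[:,262:]=0
R=P[m];R=R[(R[:,0]<.675)]
print("rail n",len(R),R.mean(0),R.min(0),R.max(0))
c=cv2.minAreaRect((R[:,:2]*1000).astype(np.float32));print(c)
# stand
m=(P[...,2]>.008)&(P[...,2]<.09)&(d>0);m[:,:300]=0;m[:,352:]=0;m[:185]=0;m[240:]=0
Q=P[m];c=cv2.minAreaRect((Q[:,:2]*1000).astype(np.float32));print("stand",len(Q),c,cv2.boxPoints(c))
E
python3 fit.py
```

```text
top [748, 714, 690] [array([0.6189, 0.2731, 0.1268]), array([0.6126, 0.1731, 0.1275]), array([0.6057, 0.0751, 0.1267])]
scene [196, 195, 173] [array([0.6125, 0.2731, 0.1256]), array([0.6113, 0.1756, 0.1279]), array([0.6072, 0.0785, 0.1297])]
top [-0.0481  0.2762  0.1124  0.1759  0.1152  0.0758  0.1178] 0.0034863001928046606
both [-0.0481  0.2761  0.1125  0.1757  0.1153  0.0757  0.1179] 0.0031709040419826
rail n 1045 [0.6494 0.1686 0.2849] [0.6331 0.0068 0.2694] [0.6743 0.3406 0.2988]
((654.8973999023438, 173.73638916015625), (333.8372802734375, 41.183189392089844), 89.57856750488281)
stand 1074 ((508.7592468261719, -242.9765625), (95.08857727050781, 130.24404907226562), 77.25682830810547) [[ 434.7539 -274.9851]
 [ 561.7899 -303.7144]
 [ 582.7646 -210.968 ]
 [ 455.7286 -182.2387]]
```

```bash
cat >> h.py <<'E'
from scipy.spatial.transform import Rotation as Ro
np.set_printoptions(precision=4,suppress=True)
YAW=-.05
CH=[np.array([.6245,.2757,.115]),np.array([.6194,.1757,.115]),np.array([.6145,.0759,.115])]
RZ=Ro.from_euler('z',YAW).as_matrix()
s_,c_=np.sin(.45),np.cos(.45)
RT=RZ@np.array([[s_,-c_,0],[0,0,1],[-c_,-s_,0]])   # tool cols x,y,z
N=-RT[:,0]
def down(yaw): return Ro.from_euler('z',yaw).as_matrix()@np.array([[0,-1,0],[0,0,1],[-1,0,0]])
def delta(pos,R,o=None):
    o=o or bot.get_obs();R0=Ro.from_quat(o["tool_rot"]).as_matrix()
    t=R0.T@(np.array(pos)-o["eef_pos"])/.25; w=Ro.from_matrix(R0.T@R).as_rotvec()/.5
    print("shift",t,"turn",w)
def st():
    o=bot.get_obs();print("t %.2f"%o["clock"],o["eef_pos"],Ro.from_quat(o["tool_rot"]).as_matrix().tolist() and "", "F",o["ft_force"],"T",o["ft_torque"],"w %.4f"%o["grip_width"],"q",o["joint_pos"]);return o
E
python3 - <<'E'
from h import *
o=st();print(Ro.from_quat(o["tool_rot"]).as_matrix());
print(N,RT)
delta(CH[2]+.22*N,RT)
E
```

```text
t 0.10 [ 0.1716 -0.469   0.2305]  F [-0.8209 -0.4337 -0.0798] T [-0.0263 -0.0207  0.0275] w 0.0854 q [-1.22    0.2414  0.0039  1.3352 -0.      1.5708]
[[-0.0007  0.9391  0.3437]
 [ 0.0018  0.3437 -0.9391]
 [-1.     -0.     -0.0019]]
[-0.4344  0.0217  0.9004] [[ 0.4344 -0.8993  0.05  ]
 [-0.0217  0.045   0.9988]
 [-0.9004 -0.435   0.    ]]
shift [-0.3274  2.0602 -1.5881] turn [-5.3582 -1.2275 -0.2543]
```

Request:
apply_moves(targets=[-0.1,0.1,0,-0.25,0,0,1,-0.2,0.25,0,-0.5,0,0,1,-0.3,0.4,0,-0.75,0,0,1,-0.4,0.5,0,-1,0,0,1])

```text
clock: 0.43
eef_pos: [0.2898, -0.4253, 0.3307]
tool_rot: [0.248, 0.663, -0.247, 0.662]
ft_force: [-0.0, -0.8, 0.2]
grip_width: 0.0853
```

Run:
```python
from h import *
o=st();print(Ro.from_quat(o["tool_rot"]).as_matrix())
print(Ro.from_matrix(down(-.05).T@Ro.from_quat(o["tool_rot"]).as_matrix()).as_rotvec())
delta(np.array([.5,.05,.34]),down(-.05))
```

```text
t 0.43 [ 0.2898 -0.4253  0.3307]  F [-0.0468 -0.8356  0.2252] T [-0.0183 -0.0262 -0.0462] w 0.0853 q [-0.9729  0.2558  0.2804  1.5985  0.0003  1.3122]
[[-0.0015  0.6551  0.7555]
 [ 0.0028  0.7555 -0.6551]
 [-1.      0.0011 -0.0029]]
[2.2352 0.0004 0.0039]
shift [-0.0334  1.9874 -0.6104] turn [-4.4703 -0.0007 -0.0078]
```

Request:
apply_moves(targets=[0,0.14,-0.03,-0.25,0,0,1,0,0.28,-0.06,-0.5,0,0,1,0,0.42,-0.09,-0.75,0,0,1,0,0.56,-0.12,-1,0,0,1])

```text
clock: 0.77
eef_pos: [0.3592, -0.3001, 0.3307]
tool_rot: [0.076, 0.703, -0.075, 0.703]
ft_force: [0.9, -0.7, -0.6]
grip_width: 0.0856
```

Run:
```python
from h import *
o=st();print(Ro.from_quat(o["tool_rot"]).as_matrix())
delta(np.array([.42,-.12,.34]),down(-.05))
```

```text
t 0.77 [ 0.3592 -0.3001  0.3307]  F [ 0.8645 -0.7323 -0.5701] T [-0.0167 -0.0708  0.0224] w 0.0856 q [-0.696   0.1567  0.1557  1.5705  0.0001  1.0889]
[[-0.0005  0.2125  0.9772]
 [ 0.0005  0.9772 -0.2125]
 [-1.      0.0004 -0.0006]]
shift [-0.0371  0.7556  0.0844] turn [-3.4698 -0.0002 -0.0017]
```

Request:
apply_moves(targets=[-0.01,0.18,0.02,-0.25,0,0,1,-0.02,0.36,0.04,-0.5,0,0,1,-0.03,0.54,0.06,-0.75,0,0,1,-0.04,0.72,0.08,-1,0,0,1])

```text
clock: 1.1
eef_pos: [0.4127, -0.1423, 0.34]
tool_rot: [-0.101, 0.7, 0.101, 0.7]
ft_force: [0.6, 0.1, 0.4]
grip_width: 0.085
```

Run:
```python
from h import *
o=st()
delta(CH[2]+.24*N,RT)
```

```text
t 1.10 [ 0.4127 -0.1423  0.34  ]  F [0.6222 0.066  0.3835] T [-0.0296 -0.057  -0.0325] w 0.0850 q [-0.3321  0.0924  0.1052  1.5842  0.      0.953 ]
shift [0.0355 0.7475 0.6264] turn [-2.426  -0.5558 -0.7833]
```

Request:
apply_moves(targets=[0,0.12,0.08,-0.25,0,0,1,0,0.24,0.16,-0.5,0,0,1,0,0.36,0.23,-0.75,0,0,1,0,0.45,0.3,-1,0,0,1])

```text
clock: 1.43
eef_pos: [0.4534, -0.0129, 0.34]
tool_rot: [-0.271, 0.653, 0.272, 0.653]
ft_force: [1.6, -0.1, -0.1]
grip_width: 0.0858
```

Run:
```python
from h import *
o=st()
delta(CH[2]+.24*N,RT)
```

```text
t 1.43 [ 0.4534 -0.0129  0.34  ]  F [ 1.6423 -0.1218 -0.0871] T [-0.0568 -0.044   0.0183] w 0.0858 q [-0.0287  0.1275  0.1452  1.5893  0.0004  0.7543]
shift [0.0356 0.1042 0.427 ] turn [-1.4409 -0.3296 -0.8609]
```

Request:
apply_moves(targets=[0,0.02,0.07,-0.24,-0.055,-0.14,1,0.01,0.04,0.14,-0.48,-0.11,-0.28,1,0.02,0.05,0.21,-0.72,-0.165,-0.43,1,0.02,0.05,0.21,-0.72,-0.165,-0.43,1])

```text
clock: 1.77
eef_pos: [0.4824, 0.033, 0.3342]
tool_rot: [-0.441, 0.534, 0.323, 0.646]
ft_force: [-0.5, -0.0, -0.9]
grip_width: 0.0852
```

Run:
```python
from h import *
o=st()
delta(CH[2]+.24*N,RT)
```

```text
t 1.77 [0.4824 0.033  0.3342]  F [-0.4892 -0.0455 -0.8781] T [-0.0135  0.1867 -0.0293] w 0.0852 q [ 0.1179  0.0094 -0.0246  1.3201 -0.0792  0.5305]
shift [ 0.0263 -0.0185  0.2204] turn [-0.7202 -0.1648 -0.4262]
```

Request:
apply_moves(targets=[0.01,0,0.07,-0.24,-0.055,-0.14,1,0.02,-0.01,0.14,-0.48,-0.11,-0.28,1,0.026,-0.018,0.22,-0.72,-0.165,-0.426,1,0.026,-0.018,0.22,-0.72,-0.165,-0.426,1,0.026,-0.018,0.22,-0.72,-0.165,-0.426,1,0.026,-0.018,0.22,-0.72,-0.165,-0.426,1])

```text
clock: 2.27
eef_pos: [0.5095, 0.0782, 0.3318]
tool_rot: [-0.587, 0.394, 0.359, 0.609]
ft_force: [0.8, -0.2, 0.9]
grip_width: 0.0855
```

Run:
```python
from h import *
o=st()
delta(CH[2]+.24*N,RT)
p,d=bot.camera("wrist");cv2.imwrite("pics/w1.png",p[:,:,::-1]);np.savez("wrist1.npz",p=p,d=d,pos=o["eef_pos"],q=o["tool_rot"])
```

```text
t 2.27 [0.5095 0.0782 0.3318]  F [ 0.8222 -0.1666  0.9426] T [-0.0207  0.3939 -0.0197] w 0.0855 q [ 0.223  -0.0899 -0.1984  1.0307 -0.1202  0.2557]
shift [ 0.0034 -0.0009  0.0119] turn [-0.0166 -0.0072 -0.0062]
```

View pics/w1.png

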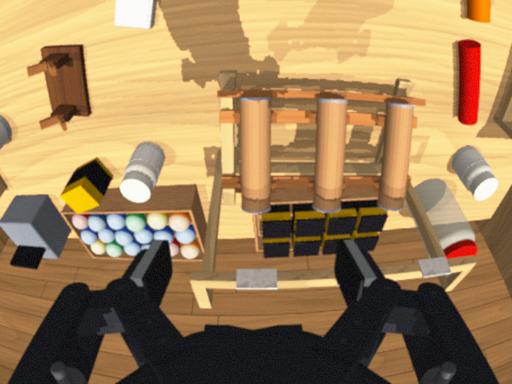

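The wrist view shows the tubes at (256,153), (331,153) and (396,155), the stand at (65,88) and the rail at about (330,275). I'll cross-check the rack fit and the stand with wrist depth.

```bash
cat >> h.py <<'E'
def wpts(z):
    c=bot.camera_params("wrist");d=z["d"];v,u=np.mgrid[0:d.shape[0],0:d.shape[1]]
    x=u-c["cx"];y=v-c["cy"];r=np.hypot(x,y)+1e-9;th=r/c["fx"];k=np.tan(th)/r
    P=np.stack([x*k*d,-y*k*d,-d],-1);T=c["tool_from_camera"]
    P=P@T[:3,:3].T+T[:3,3]
    return P@Ro.from_quat(z["q"]).as_matrix().T+z["pos"]
E
cat > fw.py <<'E'
from h import *
from scipy.optimize import least_squares
z=np.load("wrist1.npz");p=z["p"];P=wpts(z)
ss=[]
for u0,u1,v0,v1 in ((386,409,112,190),(320,345,105,190),(244,270,105,190)):
    Q=P[v0:v1,u0:u1].reshape(-1,3);Q=Q[(Q[:,2]>.08)&(Q[:,2]<.2)];ss.append(Q);print(len(Q),Q.mean(0))
def res(x):
    yaw=x[0];e=np.array([np.cos(.45)*np.cos(yaw),np.cos(.45)*np.sin(yaw),np.sin(.45)]);r=[]
    for i in range(3):
        Q=ss[i]-np.array([.62,x[1+2*i],x[2+2*i]]);r.append(np.linalg.norm(Q-np.outer(Q@e,e),axis=1)-.02)
    return np.concatenate(r)
f=least_squares(res,[-.05,.268,.117,.169,.117,.073,.117],loss="soft_l1",f_scale=.003);print(f.x,np.std(f.fun))
# low cap top edge per tube
for u in (397,333,256): print([tuple(np.round(P[v,u],3)) for v in range(92,110,2)])
# stand
m=(P[...,2]>.03)&(P[...,2]<.09);m[:,95:]=0;m[:40]=0;m[135:]=0
Q=P[m];Q=Q[(abs(Q[:,0]-.51)<.1)&(abs(Q[:,1]+.24)<.1)]
from scipy.cluster.vq import kmeans2
g,l=kmeans2(Q[:,:2],np.array([[.46,-.23],[.56,-.26]]),minit='matrix');
for i in (0,1):
    q=Q[l==i];print("upright",len(q),q.mean(0),q.min(0),q.max(0),cv2.minAreaRect((q[:,:2]*1000).astype(np.float32)))
E
python3 fw.py
```

```text
1780 [0.6079 0.2704 0.1235]
2092 [0.5993 0.1749 0.1244]
2204 [0.5948 0.0784 0.125 ]
[-0.0482  0.276   0.1131  0.1758  0.1156  0.0752  0.118 ] 0.003474493778907508
[(np.float64(0.572), np.float64(0.308), np.float64(0.013)), (np.float64(0.575), np.float64(0.308), np.float64(0.014)), (np.float64(0.579), np.float64(0.309), np.float64(0.014)), (np.float64(0.555), np.float64(0.281), np.float64(0.069)), (np.float64(0.556), np.float64(0.279), np.float64(0.073)), (np.float64(0.559), np.float64(0.28), np.float64(0.073)), (np.float64(0.549), np.float64(0.266), np.float64(0.098)), (np.float64(0.552), np.float64(0.267), np.float64(0.099)), (np.float64(0.555), np.float64(0.267), np.float64(0.099))]
[(np.float64(0.548), np.float64(0.183), np.float64(0.07)), (np.float64(0.55), np.float64(0.183), np.float64(0.07)), (np.float64(0.552), np.float64(0.183), np.float64(0.073)), (np.float64(0.555), np.float64(0.184), np.float64(0.072)), (np.float64(0.543), np.float64(0.176), np.float64(0.101)), (np.float64(0.546), np.float64(0.176), np.float64(0.102)), (np.float64(0.548), np.float64(0.176), np.float64(0.10
[... 334 characters left out ...]
81), np.float64(0.101)), (np.float64(0.541), np.float64(0.081), np.float64(0.1)), (np.float64(0.542), np.float64(0.081), np.float64(0.104)), (np.float64(0.544), np.float64(0.081), np.float64(0.105)), (np.float64(0.547), np.float64(0.08), np.float64(0.106)), (np.float64(0.549), np.float64(0.08), np.float64(0.107))]
upright 467 [ 0.4626 -0.2248  0.056 ] [ 0.4516 -0.2534  0.0303] [ 0.477  -0.1975  0.0753] ((464.2745361328125, -225.99807739257812), (56.13874816894531, 15.597907066345215), 78.12723541259766)
upright 441 [ 0.5553 -0.2455  0.0549] [ 0.5454 -0.2738  0.03  ] [ 0.5693 -0.2181  0.0752] ((557.5472412109375, -247.03472900390625), (57.67332077026367, 16.23048973083496), 76.72187805175781)
```

Wrist and top fits agree within about 1 mm. The ch2 low-end edge also matches its prediction (0.538). Descending on channel 2.

Request:
apply_moves(targets=[0.15,0,0.012,-0.017,-0.007,-0.006,1,0.3,0,0.012,-0.017,-0.007,-0.006,1,0.45,0,0.012,-0.017,-0.007,-0.006,1,0.55,0,0.012,-0.017,-0.007,-0.006,1,0.6,0,0.012,-0.017,-0.007,-0.006,1,0.6,0,0.012,-0.017,-0.007,-0.006,1,0.6,0,0.012,-0.017,-0.007,-0.006,1])

```text
clock: 2.9
eef_pos: [0.5755, 0.077, 0.1961]
tool_rot: [-0.589, 0.391, 0.361, 0.608]
ft_force: [-0.1, -0.2, -0.0]
grip_width: 0.0852
```

Run:
```python
from h import *
o=st()
delta(CH[2]-.02*N,RT)
p,d=bot.camera("wrist");cv2.imwrite("pics/w2.png",p[:,:,::-1])
```

```text
t 2.90 [0.5755 0.077  0.1961]  F [-0.0722 -0.2124 -0.0053] T [ 0.0172  0.35   -0.0427] w 0.0852 q [ 0.1865  0.1134 -0.3547  0.6648 -0.1025  0.214 ]
shift [0.4401 0.0002 0.0039] turn [-0.0005 -0.0014 -0.002 ]
```

View pics/w2.png

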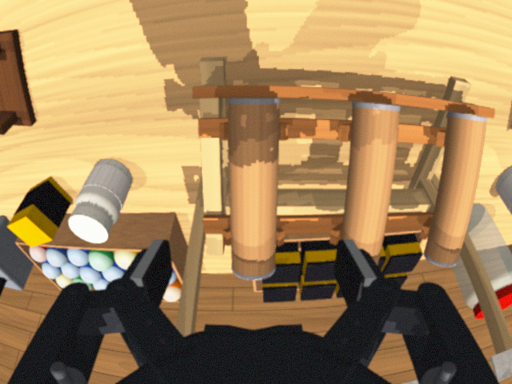

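The tube sits centred between the fingers at about (254,185). Going down.

Request:
apply_moves(targets=[0.1,0,0.004,0,0,0,1,0.2,0,0.004,0,0,0,1,0.3,0,0.004,0,0,0,1,0.38,0,0.004,0,0,0,1,0.42,0,0.004,0,0,0,1,0.44,0,0.004,0,0,0,1,0.44,0,0.004,0,0,0,1,0.44,0,0.004,0,0,0,1])

```text
clock: 3.62
eef_pos: [0.6241, 0.0763, 0.0996]
tool_rot: [-0.59, 0.389, 0.36, 0.609]
ft_force: [0.5, 0.7, 0.7]
grip_width: 0.0857
```

Request:
apply_moves(targets=[0,0,0,0,0,0,0.7,0,0,0,0,0,0,0.5,0,0,0,0,0,0,0.3,0,0,0,0,0,0,0.2,0,0,0,0,0,0,0.2,0,0,0,0,0,0,0.2,0,0,0,0,0,0,0.2,0,0,0,0,0,0,0.2])

```text
clock: 4.28
eef_pos: [0.6235, 0.0747, 0.0994]
tool_rot: [-0.59, 0.391, 0.359, 0.608]
ft_force: [-3.6, -3.8, 5.8]
grip_width: 0.0387
```

Run:
```python
from h import *
o=st()
delta(CH[2]-.02*N,RT)
p,d=bot.camera("wrist");cv2.imwrite("pics/w3.png",p[:,:,::-1])
```

```text
t 4.28 [0.6235 0.0747 0.0994]  F [-3.6073 -3.7544  5.7605] T [-0.7291  0.6481 -0.4105] w 0.0387 q [ 0.1658  0.3093 -0.393   0.425  -0.0967  0.1947]
shift [0.008  0.0055 0.0032] turn [ 0.     -0.0056  0.0063]
```

View pics/w3.png

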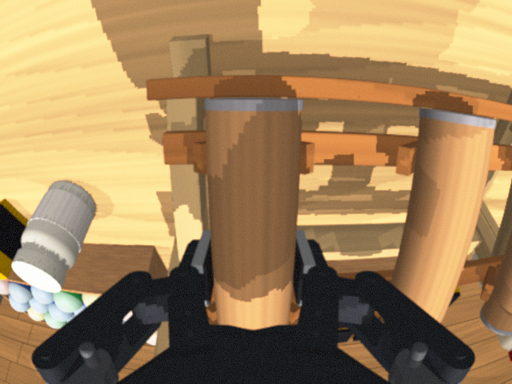

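Gripped, width 38.7 mm. Lifting 30 mm square to the slope and weighing.

Request:
apply_moves(targets=[-0.02,0,0,0,0,0,0.2,-0.05,0,0,0,0,0,0.2,-0.09,0,0,0,0,0,0.2,-0.12,0,0,0,0,0,0.2,-0.12,0,0,0,0,0,0.2,-0.12,0,0,0,0,0,0.2,-0.12,0,0,0,0,0,0.2,-0.12,0,0,0,0,0,0.2])

```text
clock: 5.0
eef_pos: [0.61, 0.0769, 0.1246]
tool_rot: [-0.59, 0.39, 0.361, 0.608]
ft_force: [-0.4, 1.2, -1.5]
grip_width: 0.0389
```

Request:
apply_moves(targets=[0,0,0,0,0,0,0.2])

```text
clock: 5.08
eef_pos: [0.61, 0.0768, 0.1244]
tool_rot: [-0.59, 0.39, 0.361, 0.608]
ft_force: [-0.6, -0.3, -1.1]
grip_width: 0.0389
```

Request:
apply_moves(targets=[0,0,0,0,0,0,0.2])

```text
clock: 5.17
eef_pos: [0.6101, 0.0768, 0.1245]
tool_rot: [-0.59, 0.39, 0.361, 0.608]
ft_force: [0.6, 0.5, -1.7]
grip_width: 0.039
```

Run:
```python
from h import *
F=[]
for i in range(10):
    o=bot.get_obs();F.append(np.r_[o["ft_force"],o["ft_torque"]]);bot.camera("wrist")
print(np.mean(F,0),np.std(F,0));st()
```

```text
[ 0.0633  0.1565 -1.3336  0.0349  0.5454  0.0064] [0.4676 0.6083 0.5858 0.0282 0.0358 0.0261]
t 5.67 [0.6103 0.0768 0.1251]  F [-0.6406  1.0479 -1.4121] T [ 0.0801  0.5157 -0.0226] w 0.0389 q [ 0.1726  0.2539 -0.3895  0.4856 -0.0962  0.1999]
```

Fz ≈ −1.3 ± 0.2 N, so this is a dummy (a full one would read at least 3.3 N). Setting it back exactly where it lay.

Request:
apply_moves(targets=[0.04,0,0,0,0,0,0.2,0.07,0,0,0,0,0,0.2,0.095,0,0,0,0,0,0.2,0.11,0,0,0,0,0,0.2,0.118,0,0,0,0,0,0.2,0.118,0,0,0,0,0,0.2,0.118,0,0,0,0,0,0.35,0.118,0,0,0,0,0,0.5,0.118,0,0,0,0,0,0.7,0.118,0,0,0,0,0,1,0.118,0,0,0,0,0,1,0.118,0,0,0,0,0,1])

```text
clock: 6.67
eef_pos: [0.6231, 0.0763, 0.0982]
tool_rot: [-0.59, 0.39, 0.361, 0.608]
ft_force: [-0.1, -0.5, -0.0]
grip_width: 0.0852
```

Request:
apply_moves(targets=[-0.1,0,0,0,0,0,1,-0.2,0,0,0,0,0,1,-0.3,0,0,0,0,0,1,-0.4,0,0,0,0,0,1,-0.44,0,0,0,0,0,1,-0.44,0,0,0,0,0,1,-0.44,0,0,0,0,0,1])

```text
clock: 7.25
eef_pos: [0.5755, 0.0787, 0.1976]
tool_rot: [-0.59, 0.39, 0.36, 0.608]
ft_force: [-0.4, 0.1, -0.1]
grip_width: 0.0848
```

Run:
```python
from h import *
o=st()
delta(CH[1]+.09*N,RT)
p,d=bot.camera("wrist");cv2.imwrite("pics/w4.png",p[:,:,::-1])
```

```text
t 7.25 [0.5755 0.0787 0.1976]  F [-0.3974  0.148  -0.1457] T [ 0.0031  0.486  -0.0212] w 0.0848 q [ 0.1898  0.1107 -0.3555  0.6633 -0.1034  0.2153]
shift [0.0055 0.0028 0.3963] turn [0.0023 0.0013 0.005 ]
```

View pics/w4.png

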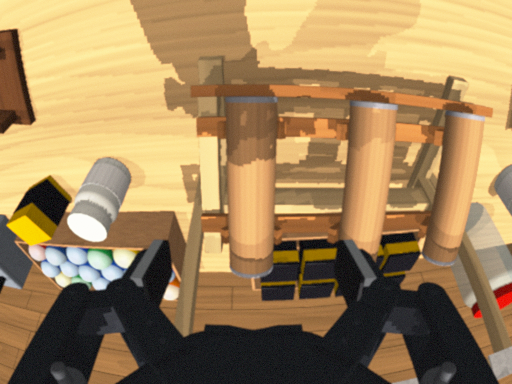

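The dummy is back home at (252,185), its low end still at the lip. On to channel 1.

Request:
apply_moves(targets=[0,0,0.1,0,0,0,1,0,0,0.2,0,0,0,1,0,0,0.3,0,0,0,1,0.005,0.003,0.38,0,0,0,1,0.005,0.003,0.396,0,0,0,1,0.005,0.003,0.396,0,0,0,1,0.005,0.003,0.396,0,0,0,1])

```text
clock: 7.88
eef_pos: [0.5794, 0.1769, 0.1941]
tool_rot: [-0.59, 0.391, 0.361, 0.607]
ft_force: [-0.4, -0.3, -0.1]
grip_width: 0.0853
```

Run:
```python
from h import *
o=st()
delta(CH[1]-.02*N,RT)
p,d=bot.camera("wrist");cv2.imwrite("pics/w5.png",p[:,:,::-1])
```

```text
t 7.88 [0.5794 0.1769 0.1941]  F [-0.4082 -0.3292 -0.1226] T [-0.0178  0.4091 -0.006 ] w 0.0853 q [ 0.3896  0.1811 -0.2756  0.7037 -0.1868  0.3989]
shift [ 0.4344 -0.0073  0.0036] turn [ 0.0039 -0.0025 -0.0026]
```

View pics/w5.png

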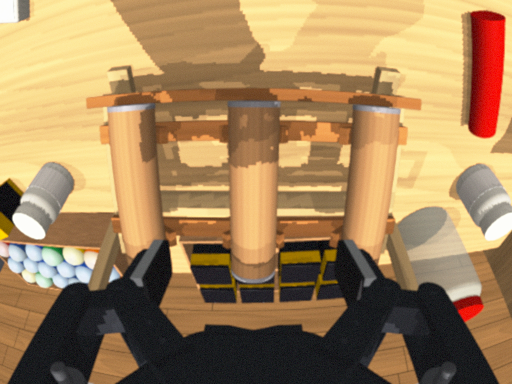

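The middle tube is centred at (254,190). Descending and gripping.

Request:
apply_moves(targets=[0.1,0,0.003,0,0,0,1,0.2,-0.005,0.003,0,0,0,1,0.3,-0.007,0.003,0,0,0,1,0.38,-0.007,0.003,0,0,0,1,0.42,-0.007,0.003,0,0,0,1,0.43,-0.007,0.003,0,0,0,1,0.43,-0.007,0.003,0,0,0,1,0.43,-0.007,0.003,0,0,0,1])

```text
clock: 8.6
eef_pos: [0.6288, 0.1755, 0.1011]
tool_rot: [-0.59, 0.39, 0.36, 0.609]
ft_force: [1.0, 0.4, -0.4]
grip_width: 0.0857
```

Request:
apply_moves(targets=[0,0,0,0,0,0,0.7,0,0,0,0,0,0,0.5,0,0,0,0,0,0,0.3,0,0,0,0,0,0,0.2,0,0,0,0,0,0,0.2,0,0,0,0,0,0,0.2,0,0,0,0,0,0,0.2,0,0,0,0,0,0,0.2])

```text
clock: 9.27
eef_pos: [0.6285, 0.1746, 0.1015]
tool_rot: [-0.59, 0.39, 0.359, 0.608]
ft_force: [-2.4, -4.1, 6.5]
grip_width: 0.0392
```

Request:
apply_moves(targets=[-0.02,0,0,0,0,0,0.2,-0.05,0,0,0,0,0,0.2,-0.09,0,0,0,0,0,0.2,-0.12,0,0,0,0,0,0.2,-0.12,0,0,0,0,0,0.2,-0.12,0,0,0,0,0,0.2,-0.12,0,0,0,0,0,0.2,-0.12,0,0,0,0,0,0.2,-0.12,0,0,0,0,0,0.2])

```text
clock: 10.02
eef_pos: [0.615, 0.1763, 0.1264]
tool_rot: [-0.59, 0.39, 0.361, 0.608]
ft_force: [-1.3, 0.1, -0.7]
grip_width: 0.0388
```

Run:
```python
from h import *
F=[]
for i in range(10):
    o=bot.get_obs();F.append(np.r_[o["ft_force"],o["ft_torque"]]);p,d=bot.camera("wrist")
print(np.mean(F,0),np.std(F,0));st();cv2.imwrite("pics/w6.png",p[:,:,::-1])
```

```text
[-0.1857 -0.0252 -1.6535  0.001   0.5687  0.0117] [0.6156 0.5857 0.558  0.0221 0.0449 0.0166]
t 10.52 [0.6154 0.1765 0.127 ]  F [-0.3248 -0.0783 -1.3087] T [ 0.0492  0.5529 -0.0006] w 0.0388 q [ 0.362   0.3091 -0.3014  0.542  -0.1753  0.3736]
```

View pics/w6.png

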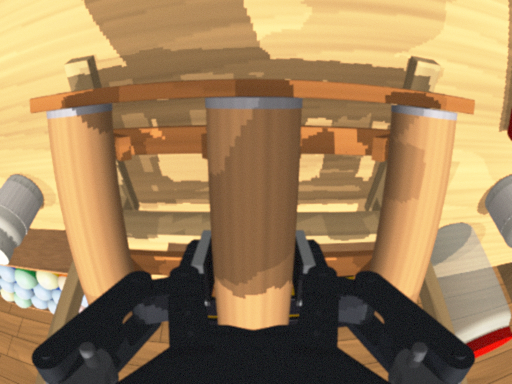

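Fz ≈ −1.65 N, so this is also a dummy, and the full one must be in channel 0. I'll put this one back.

Request:
apply_moves(targets=[0.04,0,0,0,0,0,0.2,0.07,0,0,0,0,0,0.2,0.095,0,0,0,0,0,0.2,0.11,0,0,0,0,0,0.2,0.118,0,0,0,0,0,0.2,0.118,0,0,0,0,0,0.2,0.118,0,0,0,0,0,0.35,0.118,0,0,0,0,0,0.5,0.118,0,0,0,0,0,0.7,0.118,0,0,0,0,0,1,0.118,0,0,0,0,0,1,0.118,0,0,0,0,0,1])

```text
clock: 11.52
eef_pos: [0.6282, 0.1759, 0.1002]
tool_rot: [-0.59, 0.39, 0.361, 0.608]
ft_force: [-0.1, -0.2, -0.3]
grip_width: 0.0853
```

Request:
apply_moves(targets=[-0.1,0,0,0,0,0,1,-0.2,0,0,0,0,0,1,-0.3,0,0,0,0,0,1,-0.4,0,0,0,0,0,1,-0.44,0,0,0,0,0,1,-0.44,0,0,0,0,0,1,-0.44,0,0,0,0,0,1])

```text
clock: 12.1
eef_pos: [0.5805, 0.1784, 0.1996]
tool_rot: [-0.59, 0.39, 0.36, 0.608]
ft_force: [0.3, 0.9, -0.7]
grip_width: 0.0853
```

Run:
```python
from h import *
o=st()
delta(CH[0]+.09*N,RT)
```

```text
t 12.10 [0.5805 0.1784 0.1996]  F [ 0.3019  0.9276 -0.6913] T [ 0.112   0.4269 -0.015 ] w 0.0853 q [ 0.3911  0.1769 -0.2672  0.7122 -0.1869  0.4004]
shift [0.0129 0.0059 0.3977] turn [0.0021 0.0017 0.0048]
```

Request:
apply_moves(targets=[0,0,0.1,0,0,0,1,0,0,0.2,0,0,0,1,0,0,0.3,0,0,0,1,0.01,0.006,0.38,0,0,0,1,0.012,0.006,0.396,0,0,0.005,1,0.012,0.006,0.396,0,0,0.005,1,0.012,0.006,0.396,0,0,0.005,1])

```text
clock: 12.68
eef_pos: [0.5845, 0.2762, 0.1939]
tool_rot: [-0.59, 0.392, 0.362, 0.607]
ft_force: [-1.2, 0.4, 0.0]
grip_width: 0.0852
```

Run:
```python
from h import *
o=st()
delta(CH[0]-.02*N,RT)
p,d=bot.camera("wrist");cv2.imwrite("pics/w7.png",p[:,:,::-1])
```

```text
t 12.68 [0.5845 0.2762 0.1939]  F [-1.1508  0.4058  0.0464] T [0.0087 0.4074 0.0161] w 0.0852 q [ 0.5583  0.2822 -0.1381  0.7774 -0.2509  0.5591]
shift [ 0.4336 -0.0082  0.0067] turn [ 0.004  -0.0039 -0.0075]
```

View pics/w7.png

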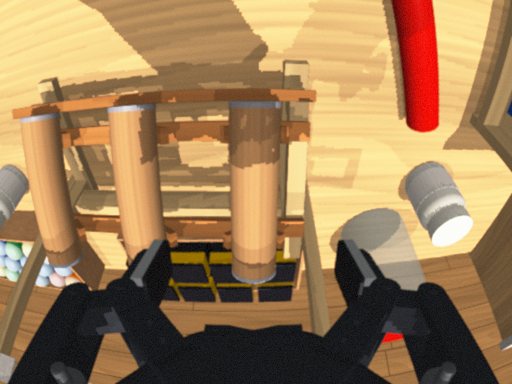

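Channel 0 tube is centred at (256,190), and both dummies are still in their channels. Descending, gripping and weighing.

Request:
apply_moves(targets=[0.1,0,0.005,0,0,0,1,0.2,-0.005,0.005,0,0,0,1,0.3,-0.008,0.005,0,0,0,1,0.38,-0.008,0.005,0,0,0,1,0.42,-0.008,0.005,0,0,0,1,0.43,-0.008,0.005,0,0,0,1,0.43,-0.008,0.005,0,0,0,1,0.43,-0.008,0.005,0,0,0,1])

```text
clock: 13.4
eef_pos: [0.6339, 0.2758, 0.1013]
tool_rot: [-0.589, 0.39, 0.361, 0.608]
ft_force: [0.2, 0.6, 0.8]
grip_width: 0.0854
```

Request:
apply_moves(targets=[0,0,0,0,0,0,0.7,0,0,0,0,0,0,0.5,0,0,0,0,0,0,0.3,0,0,0,0,0,0,0.2,0,0,0,0,0,0,0.2,0,0,0,0,0,0,0.2,0,0,0,0,0,0,0.2,0,0,0,0,0,0,0.2])

```text
clock: 14.07
eef_pos: [0.6336, 0.2744, 0.1016]
tool_rot: [-0.59, 0.391, 0.36, 0.608]
ft_force: [-3.8, -4.7, 6.5]
grip_width: 0.0391
```

Request:
apply_moves(targets=[-0.02,0,0,0,0,0,0.2,-0.05,0,0,0,0,0,0.2,-0.09,0,0,0,0,0,0.2,-0.12,0,0,0,0,0,0.2,-0.12,0,0,0,0,0,0.2,-0.12,0,0,0,0,0,0.2,-0.12,0,0,0,0,0,0.2,-0.12,0,0,0,0,0,0.2,-0.12,0,0,0,0,0,0.2])

```text
clock: 14.82
eef_pos: [0.6201, 0.2764, 0.1264]
tool_rot: [-0.589, 0.391, 0.362, 0.607]
ft_force: [0.5, -0.1, -3.9]
grip_width: 0.0389
```

Run:
```python
from h import *
F=[]
for i in range(10):
    o=bot.get_obs();F.append(np.r_[o["ft_force"],o["ft_torque"]]);p,d=bot.camera("wrist")
print(np.mean(F,0),np.std(F,0));o=st();cv2.imwrite("pics/w8.png",p[:,:,::-1]);print(Ro.from_quat(o["tool_rot"]).as_matrix())
delta(CH[0]+.01*N,RT)
```

```text
[ 0.0601 -0.0992 -4.1841  0.0508  0.7603 -0.0078] [0.4061 0.4683 0.3017 0.0274 0.0354 0.0229]
t 15.32 [0.6205 0.2765 0.1271]  F [-0.4487 -0.9272 -4.2689] T [-0.0074  0.8285 -0.0327] w 0.0389 q [ 0.5247  0.3975 -0.1621  0.6268 -0.2379  0.5271]
[[ 0.4335 -0.8998  0.0489]
 [-0.0214  0.044   0.9988]
 [-0.9009 -0.434  -0.0002]]
shift [ 0.0107  0.0067 -0.0025] turn [ 0.0021  0.0006 -0.002 ]
```

View pics/w8.png

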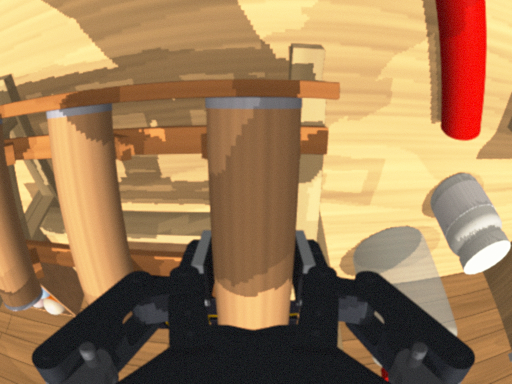

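Fz = −4.18 N, about 427 g, so the full tube is in hand. I'll lift square to the slope, then withdraw towards the robot, clear of the rail.

Request:
apply_moves(targets=[-0.04,0,0,0,0,0,0.2,-0.08,0,0,0,0,0,0.2,-0.13,0.04,0,0,0,0,0.2,-0.17,0.12,0,0,0,0,0.2,-0.21,0.2,0,0,0,0,0.2,-0.25,0.28,0,0,0,0,0.2,-0.3,0.36,0,0,0,0,0.2,-0.36,0.42,0,0,0,0,0.2,-0.43,0.46,0,0,0,0,0.2,-0.5,0.47,0,0,0,0,0.2,-0.55,0.47,0,0,0,0,0.2,-0.6,0.45,0,0,0,0,0.2])

```text
clock: 16.32
eef_pos: [0.4527, 0.285, 0.2153]
tool_rot: [-0.59, 0.39, 0.362, 0.608]
ft_force: [0.6, 0.1, -4.8]
grip_width: 0.039
```

Run:
```python
from h import *
o=st()
delta([.46,.1,.27],down(-.222))
p,d=bot.camera("scene");cv2.imwrite("pics/s9.png",p[:,:,::-1])
```

```text
t 16.32 [0.4527 0.285  0.2153]  F [ 0.6233  0.0783 -4.8341] T [ 0.0001  0.766  -0.0188] w 0.0390 q [ 0.7363  0.0767 -0.3313  0.8326 -0.311   0.7315]
shift [-0.17   -0.153  -0.7375] turn [0.3432 0.0809 0.8967]
```

View pics/s9.png

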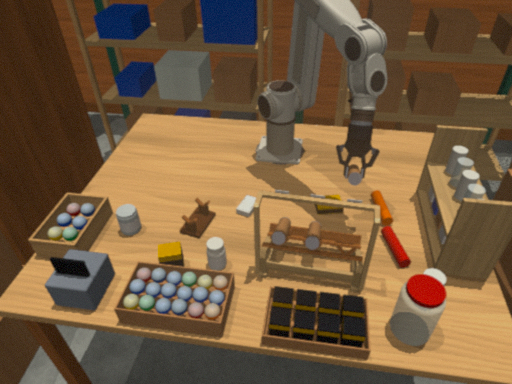

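The full tube is held clear of the rack (355,175), and both dummies still lie in it. Now levelling the tube and moving sideways.

Request:
apply_moves(targets=[-0.03,-0.02,-0.08,0.05,0.01,0.12,0.2,-0.06,-0.04,-0.17,0.1,0.03,0.25,0.2,-0.09,-0.07,-0.27,0.15,0.04,0.4,0.2,-0.11,-0.09,-0.37,0.2,0.05,0.55,0.2,-0.13,-0.11,-0.48,0.25,0.06,0.7,0.2,-0.15,-0.13,-0.58,0.3,0.07,0.8,0.2,-0.165,-0.15,-0.67,0.34,0.08,0.9,0.2,-0.17,-0.153,-0.73,0.343,0.081,0.897,0.2])

```text
clock: 17.03
eef_pos: [0.4642, 0.0993, 0.2699]
tool_rot: [-0.441, 0.553, 0.439, 0.554]
ft_force: [0.7, 0.7, -3.9]
grip_width: 0.039
```

Run:
```python
from h import *
o=st()
delta([.47,-.13,.27],down(-.222))
delta([.511,-.238,.22],down(-.222))
```

```text
t 17.03 [0.4642 0.0993 0.2699]  F [ 0.6717  0.695  -3.9024] T [ 0.0117 -0.1804 -0.0123] w 0.0390 q [ 0.2122  0.1749  0.0222  1.4163 -0.0023  0.4396]
shift [ 0.0016 -0.2295 -0.8882] turn [-0.0109 -0.0027  0.0053]
shift [ 0.2028 -0.4862 -1.2718] turn [-0.0109 -0.0027  0.0053]
```

Request:
apply_moves(targets=[0,-0.02,-0.08,0,0,0,0.2,0,-0.05,-0.18,0,0,0,0.2,0,-0.08,-0.3,0,0,0,0.2,0,-0.11,-0.42,0,0,0,0.2,0,-0.14,-0.54,0,0,0,0.2,0,-0.17,-0.66,-0.01,0,0.005,0.2,0,-0.2,-0.78,-0.01,0,0.005,0.2,0,-0.23,-0.86,-0.01,-0.002,0.005,0.2,0,-0.23,-0.89,-0.01,-0.002,0.005,0.2,0,-0.23,-0.89,-0.01,-0.002,0.005,0.2])

```text
clock: 17.87
eef_pos: [0.4682, -0.13, 0.2693]
tool_rot: [-0.442, 0.553, 0.441, 0.552]
ft_force: [-0.1, 1.2, -4.4]
grip_width: 0.0388
```

Run:
```python
from h import *
o=st()
delta([.511,-.238,.22],down(-.222))
p,d=bot.camera("wrist");cv2.imwrite("pics/w10.png",p[:,:,::-1]);np.savez("wrist10.npz",p=p,d=d,pos=o["eef_pos"],q=o["tool_rot"])
```

```text
t 17.87 [ 0.4682 -0.13    0.2693]  F [-0.1376  1.2186 -4.3721] T [ 0.0524 -0.0635  0.0029] w 0.0388 q [-0.27    0.2     0.0515  1.4232 -0.0015 -0.0479]
shift [ 0.1974 -0.2624 -0.3833] turn [-0.0001 -0.0029 -0.002 ]
```

View pics/w10.png

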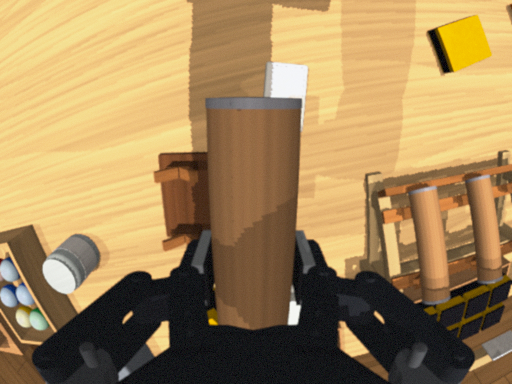

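```bash
cat > fs.py <<'E'
from h import *
from scipy.optimize import least_squares
yaw=-.222;R2=np.array([[np.cos(yaw),np.sin(yaw)],[-np.sin(yaw),np.cos(yaw)]])
c0=np.array([.510,-.239])
z1=np.load("wrist1.npz")
for n,P in (("top",load("top")[2]),("scene",load("scene")[2]),("wrist",wpts(z1))):
    Q=P.reshape(-1,3);Q=Q[np.isfinite(Q).all(1)]
    q=(Q[:,:2]-c0)@R2.T
    m=(abs(q[:,0])<.09)&(abs(q[:,1])<.055)&(Q[:,2]>.006)&(Q[:,2]<.1)
    q=q[m];z=Q[m,2]
    f=z<.022
    print(n,"foot x %.4f %.4f y %.4f %.4f"%(*np.percentile(q[f,0],[1,99]),*np.percentile(q[f,1],[1,99])),f.sum())
    for s in (-1,1):
        u=(z>.046)&(z<.09)&(q[:,0]*s>.02)
        print("  up",s,u.sum(),"x med %.4f"%np.median(q[u,0]),"rng",np.percentile(q[u,0],[3,97]),"y rng",np.percentile(q[u,1],[1,99]),end="")
        r=least_squares(lambda a:z[u]-(a[1]+np.minimum(abs(q[u,1]-a[0]),.022)),[0,.052],loss="soft_l1",f_scale=.003)
        print(" V y0,z0",r.x)
E
python3 fs.py
```

```text
top foot x -0.0650 0.0616 y -0.0367 0.0428 851
  up -1 102 x med -0.0490 rng [-0.0553 -0.0416] y rng [-0.0248  0.0296] V y0,z0 [0.002  0.0507]
  up 1 103 x med 0.0465 rng [0.0405 0.0549] y rng [-0.0245  0.0306] V y0,z0 [0.0024 0.0505]
scene foot x -0.0605 0.0676 y -0.0360 0.0431 471
  up -1 78 x med -0.0442 rng [-0.0535 -0.0378] y rng [-0.0249  0.03  ] V y0,z0 [0.0034 0.0486]
  up 1 89 x med 0.0529 rng [0.0409 0.0574] y rng [-0.0232  0.0293] V y0,z0 [0.0047 0.0488]
wrist foot x -0.0642 0.0614 y -0.0358 0.0431 2238
  up -1 352 x med -0.0490 rng [-0.0545 -0.0407] y rng [-0.0229  0.0299] V y0,z0 [0.0043 0.0483]
  up 1 317 x med 0.0456 rng [0.041  0.0549] y rng [-0.0215  0.0303] V y0,z0 [0.0049 0.0481]
```

Run:
```python
from h import *
z=np.load("wrist10.npz");P=(wpts(z)-z["pos"])@Ro.from_quat(z["q"]).as_matrix()
for v in range(90,112): print(v,P[v,254],z["p"][v,254])
Q=P[112:225,250:260].reshape(-1,3);Q=Q[abs(Q[:,0]+.04)<.03];print("slope/top x",np.polyfit(Q[:,1],Q[:,0],1),len(Q))
for v in (110,130,150,180,210):
    r=P[v];m=abs(r[:,2])<.03;m&=abs(r[:,0]+.03)<.02;print(v,r[m][:,2].min(),r[m][:,2].max())
```

```text
90 [0.2696 0.0845 0.0021] [171 131  86]
91 [0.2688 0.0831 0.0021] [169 130  84]
92 [0.2683 0.0817 0.0021] [172 133  86]
93 [0.2684 0.0804 0.0021] [173 132  85]
94 [0.2698 0.079  0.0021] [171 132  89]
95 [0.2695 0.0776 0.0021] [166 130  82]
96 [0.2696 0.0762 0.0021] [146 115  81]
97 [-0.0246  0.0781  0.0008] [108  97  85]
98 [-0.0371  0.0779  0.0007] [116 115 119]
99 [-0.0361  0.0776  0.0007] [126 123 126]
100 [-0.0372  0.0772  0.0007] [125 122 126]
101 [-0.0359  0.0768  0.0007] [130 128 132]
102 [-0.0359  0.0765  0.0007] [128 125 128]
103 [-0.0373  0.0762  0.0007] [126 122 126]
104 [-0.0365  0.0758  0.0007] [127 125 129]
105 [-0.0363  0.0754  0.0007] [127 125 127]
106 [-0.0363  0.0751  0.0007] [131 126 129]
107 [-0.0356  0.0747  0.0007] [125 123 128]
108 [-0.0366  0.0744  0.0007] [131 124 123]
109 [-0.0353  0.0739  0.0007] [139 107  85]
110 [-0.0367  0.0737  0.0007] [149 107  70]
111 [-0.0353  0.0732  0.0007] [152 110  72]
slope/top x [-0.0032 -0.0355] 1129
110 -0.018949205156300913 0.020141653647505815
130 -0.019179335376866415 0.019182859586242062
150 -0.018988044343839047 0.019330657428572103
180 -0.01822816976261734 0.01953257268042089
210 -0.018757707519872897 0.019275873967453633
```

Run:
```python
from h import *
delta([.5135,-.2366,.15],down(-.222))
```

```text
shift [ 0.4764 -0.2726 -0.3817] turn [ 0.003  -0.0007 -0.0033]
```

Request:
apply_moves(targets=[0,-0.05,-0.07,0,0,0,0.2,0,-0.11,-0.15,0,0,0,0.2,0,-0.17,-0.24,0,0,0,0.2,0.05,-0.23,-0.32,0,0,0,0.2,0.13,-0.27,-0.37,0.003,0,-0.003,0.2,0.23,-0.273,-0.382,0.003,0,-0.003,0.2,0.33,-0.273,-0.382,0.003,0,-0.003,0.2,0.42,-0.273,-0.382,0.003,0,-0.003,0.2,0.47,-0.273,-0.382,0.003,0,-0.003,0.2,0.476,-0.273,-0.382,0.003,0,-0.003,0.2,0.476,-0.273,-0.382,0.003,0,-0.003,0.2])

```text
clock: 18.83
eef_pos: [0.5135, -0.2345, 0.149]
tool_rot: [-0.442, 0.552, 0.443, 0.551]
ft_force: [0.6, 0.6, -4.0]
grip_width: 0.0389
```

Run:
```python
from h import *
o=st()
delta([.5135,-.2366,.067],down(-.222))
p,d=bot.camera("wrist");cv2.imwrite("pics/w11.png",p[:,:,::-1]);np.savez("wrist11.npz",p=p,d=d,pos=o["eef_pos"],q=o["tool_rot"])
p,d=bot.camera("scene");cv2.imwrite("pics/s11.png",cv2.resize(p[150:270,130:290,::-1],None,fx=4,fy=4))
z=np.load("wrist11.npz");P=wpts(z)
yaw=-.222;R2=np.array([[np.cos(yaw),np.sin(yaw)],[-np.sin(yaw),np.cos(yaw)]])
Q=P.reshape(-1,3);q=(Q[:,:2]-[.5107,-.2359])@R2.T
m=(abs(q[:,0])<.09)&(abs(q[:,1])<.055)&(Q[:,2]>.006)&(Q[:,2]<.022);print(m.sum(),np.percentile(q[m],[1,99],axis=0))
```

```text
t 18.83 [ 0.5135 -0.2345  0.149 ]  F [ 0.6004  0.5622 -4.0034] T [ 0.0583 -0.0325 -0.0247] w 0.0389 q [-0.4281  0.4162  0.0355  1.1933 -0.0006 -0.2098]
shift [ 0.328  -0.0029 -0.0083] turn [ 0.0075  0.0002 -0.0065]Traceback (most recent call last):
  File "<stdin>", line 9, in <module>
    return _quantile_unchecked(
        a, q, axis, out, overwrite_input, method, keepdims, weights)
    return _ureduce(a,
                    func=_quantile_ureduce_func,
    ...<5 lines>...
                    overwrite_input=overwrite_input,
                    method=method)
    r = func(a, **kwargs)
    result = _quantile(arr,
                       quantiles=q,
    ...<2 lines>...
                       out=out,
                       weights=wgt)
    slices_having_nans = np.isnan(arr[-1, ...])
                                  ~~~^^^^^^^^^
IndexError: index -1 is out of bounds for axis 0 with size 0
```

View pics/w11.png

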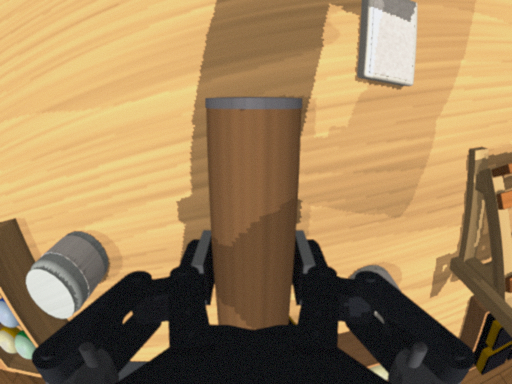

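View pics/s11.png

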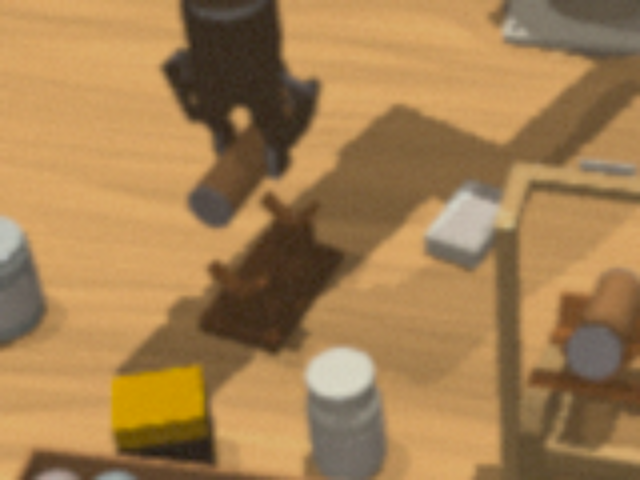

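In the wrist view the stand is hidden beneath the tube, and the tube is aligned above it in the scene crop. Lowering to just above the notches.

Request:
apply_moves(targets=[0.05,-0.003,-0.008,0.007,0,-0.006,0.2,0.11,-0.003,-0.008,0.007,0,-0.006,0.2,0.17,-0.003,-0.008,0.007,0,-0.006,0.2,0.22,-0.003,-0.008,0.007,0,-0.006,0.2,0.26,-0.003,-0.008,0.007,0,-0.006,0.2,0.28,-0.003,-0.008,0.007,0,-0.006,0.2,0.28,-0.003,-0.008,0.007,0,-0.006,0.2,0.28,-0.003,-0.008,0.007,0,-0.006,0.2])

```text
clock: 19.6
eef_pos: [0.5144, -0.2383, 0.0803]
tool_rot: [-0.442, 0.552, 0.44, 0.553]
ft_force: [-0.0, -0.2, -2.9]
grip_width: 0.0386
```

Run:
```python
from h import *
o=st()
delta([.5135,-.2366,.0645],down(-.222))
p,d=bot.camera("scene");cv2.imwrite("pics/s12.png",cv2.resize(p[150:270,130:290,::-1],None,fx=4,fy=4))
```

```text
t 19.60 [ 0.5144 -0.2383  0.0803]  F [-0.0211 -0.2144 -2.9375] T [ 0.0102 -0.008   0.0149] w 0.0386 q [-0.4338  0.4754 -0.0638  1.0288 -0.0001 -0.2103]
shift [0.0633 0.0052 0.0061] turn [-0.0031 -0.0014  0.0055]
```

View pics/s12.png

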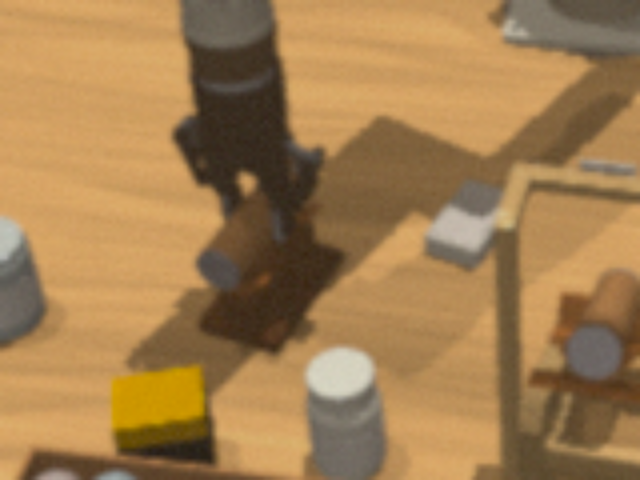

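Looks right. Lowering slowly to touch.

Request:
apply_moves(targets=[0.015,0.005,0.006,-0.003,0,0.005,0.2,0.025,0.005,0.006,-0.003,0,0.005,0.2,0.035,0.005,0.006,-0.003,0,0.005,0.2,0.045,0.005,0.006,-0.003,0,0.005,0.2,0.052,0.005,0.006,-0.003,0,0.005,0.2,0.052,0.005,0.006,-0.003,0,0.005,0.2,0.052,0.005,0.006,-0.003,0,0.005,0.2])

```text
clock: 20.23
eef_pos: [0.5128, -0.2365, 0.0663]
tool_rot: [-0.441, 0.553, 0.442, 0.552]
ft_force: [0.5, 1.0, -4.9]
grip_width: 0.0388
```

Run:
```python
from h import *
o=st()
F=[]
for i in range(4):
    F.append(np.r_[bot.get_obs()["ft_force"],bot.get_obs()["ft_torque"]]);p,d=bot.camera("scene")
print(np.mean(F,0))
delta([.5135,-.2366,.0645],down(-.222))
cv2.imwrite("pics/s13.png",cv2.resize(p[150:270,130:290,::-1],None,fx=4,fy=4))
```

```text
t 20.23 [ 0.5128 -0.2365  0.0663]  F [ 0.4842  1.0065 -4.9291] T [-0.0244 -0.0352 -0.0118] w 0.0388 q [-0.4317  0.4889 -0.0826  1.0005 -0.0007 -0.2094]
[ 0.1916  0.1256 -4.1334 -0.0267 -0.0054 -0.0029]
shift [ 0.0087 -0.0018  0.0001] turn [-0.0004 -0.0011 -0.0014]
```

View pics/s13.png

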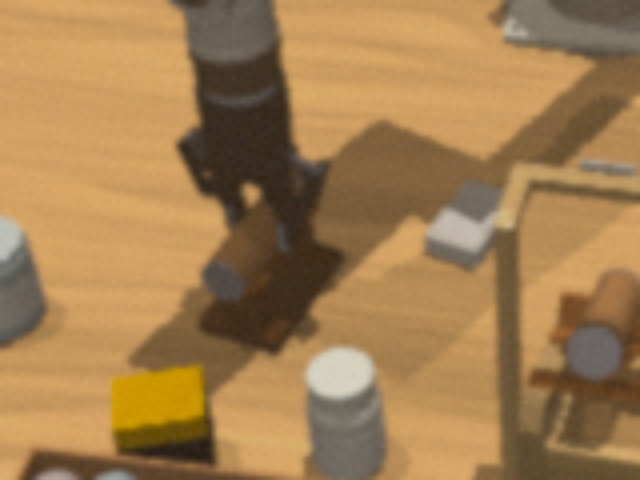

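Not touching yet (Fz −4.1 N). Feeling down in 1 mm steps.

Request:
apply_moves(targets=[0.004,0,0,0,0,0,0.2,0.008,0,0,0,0,0,0.2,0.008,0,0,0,0,0,0.2])

```text
clock: 20.68
eef_pos: [0.5132, -0.237, 0.065]
tool_rot: [-0.442, 0.553, 0.441, 0.552]
ft_force: [0.5, -1.0, -1.3]
grip_width: 0.0389
```

Request:
apply_moves(targets=[0.004,0,0,0,0,0,0.2,0.004,0,0,0,0,0,0.2])

```text
clock: 20.85
eef_pos: [0.5133, -0.2374, 0.0645]
tool_rot: [-0.442, 0.553, 0.441, 0.552]
ft_force: [-1.9, -2.9, 3.5]
grip_width: 0.0388
```

Run:
```python
from h import *
F=[]
for i in range(4):
    F.append(np.r_[bot.get_obs()["ft_force"],bot.get_obs()["ft_torque"]]);p,d=bot.camera("wrist")
print(np.mean(F,0));st()
```

```text
[-2.4574 -2.6733  4.7784 -0.4062  0.6375  0.0852]
t 21.05 [ 0.5133 -0.2373  0.0645]  F [-3.187  -2.5862  6.3528] T [-0.5026  0.6298  0.0958] w 0.0389 q [-0.4321  0.4906 -0.0851  0.9941 -0.0019 -0.2095]
```

Contact confirmed (+4.8 N at the expected TCP height of 64.5 mm). Releasing.

Request:
apply_moves(targets=[-0.003,0,0,0,0,0,0.3,-0.003,0,0,0,0,0,0.45,-0.003,0,0,0,0,0,0.5,-0.003,0,0,0,0,0,0.6,-0.003,0,0,0,0,0,0.8,-0.003,0,0,0,0,0,1,-0.003,0,0,0,0,0,1,-0.003,0,0,0,0,0,1,-0.003,0,0,0,0,0,1])

```text
clock: 21.8
eef_pos: [0.5129, -0.2362, 0.0642]
tool_rot: [-0.441, 0.553, 0.442, 0.552]
ft_force: [0.4, -0.1, 0.3]
grip_width: 0.0853
```

Run:
```python
from h import *
st();p,d=bot.camera("wrist");cv2.imwrite("pics/w14.png",p[:,:,::-1])
```

```text
t 21.80 [ 0.5129 -0.2362  0.0642]  F [ 0.3683 -0.0926  0.3415] T [-0.0103  0.0044 -0.0348] w 0.0853 q [-0.4313  0.4911 -0.0854  0.9955 -0.0004 -0.2094]
```

View pics/w14.png

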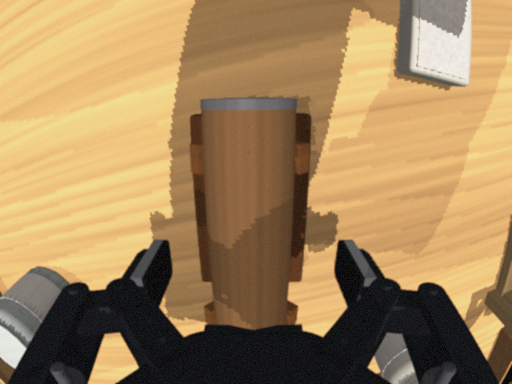

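Tube rests in both notches, clear of the fingers (250,200). Withdrawing straight up and checking.

Request:
apply_moves(targets=[-0.04,0,0,0,0,0,1,-0.1,0,0,0,0,0,1,-0.2,0,0,0,0,0,1,-0.3,0,0,0,0,0,1,-0.4,0,0,0,0,0,1,-0.5,0,0,0,0,0,1,-0.6,0,0,0,0,0,1,-0.65,0.1,0,0,0,0,1,-0.68,0.22,0,0,0,0,1,-0.7,0.35,0,0,0,0,1,-0.7,0.45,0,0,0,0,1,-0.7,0.45,0,0,0,0,1])

```text
clock: 22.85
eef_pos: [0.3991, -0.2103, 0.2408]
tool_rot: [-0.441, 0.553, 0.442, 0.552]
ft_force: [-0.5, 1.2, -0.3]
grip_width: 0.085
```

```bash
cat > chk.py <<'E'
from h import *
import sys
i=sys.argv[1]
o=st();
p,d=bot.camera("wrist");cv2.imwrite(f"pics/w{i}.png",p[:,:,::-1]);np.savez(f"wrist{i}.npz",p=p,d=d,pos=o["eef_pos"],q=o["tool_rot"])
for n in ("scene","top"):
    a,b=bot.camera(n);cv2.imwrite(f"pics/{n}{i}.png",a[:,:,::-1]);np.savez(f"{n}{i}.npz",p=a,d=b)
yaw=-.222;R2=np.array([[np.cos(yaw),np.sin(yaw)],[-np.sin(yaw),np.cos(yaw)]])
for n,P in (("wrist",wpts(np.load(f"wrist{i}.npz"))),("top",load("top",i)[2]),("scene",load("scene",i)[2])):
    Q=P.reshape(-1,3);q=(Q[:,:2]-[.5107,-.2359])@R2.T
    box=(abs(q[:,0])<.11)&(abs(q[:,1])<.06)
    t=box&(Q[:,2]>.083)&(Q[:,2]<.108)
    f=box&(Q[:,2]>.007)&(Q[:,2]<.022)
    if t.sum()<20: print(n,"tube hidden",t.sum());continue
    c=t&(abs(q[:,1])<.008)
    print(n,"tube x",np.percentile(q[t,0],[.5,99.5]),"y",np.percentile(q[t,1],[1,99]),"top z fit",np.polyfit(q[c,0],Q[c,2],1),"axis dir",np.polyfit(q[t,0],q[t,1],1))
    if f.sum(): print("   foot x",np.percentile(q[f,0],[1,99]),"y",np.percentile(q[f,1],[1,99]),f.sum())
E
python3 chk.py 15
```

```text
t 22.85 [ 0.3991 -0.2103  0.2408]  F [-0.5275  1.1984 -0.3018] T [ 0.0472  0.0823 -0.0211] w 0.0850 q [-0.4843  0.1414 -0.0935  1.338  -0.0011 -0.2609]
wrist tube x [-0.0758  0.0738] y [-0.02    0.0181] top z fit [0.0163 0.099 ] axis dir [ 0.0049 -0.0009]
   foot x [-0.0649  0.063 ] y [-0.0402  0.0388] 1913
top tube x [-0.06    0.0733] y [-0.019   0.0192] top z fit [-0.0042  0.0992] axis dir [-0.0326  0.0023]
   foot x [-0.0537  0.0627] y [-0.04    0.0481] 368
scene tube x [-0.0736  0.0768] y [-0.0165  0.0205] top z fit [-0.0159  0.0993] axis dir [-0.0094  0.0056]
   foot x [-0.06    0.0681] y [-0.0386  0.0401] 392
```

View pics/w15.png

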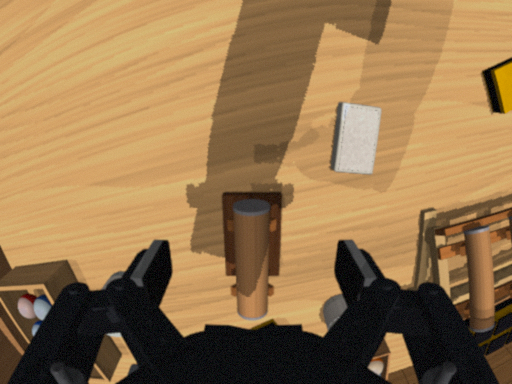

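View pics/top15.png

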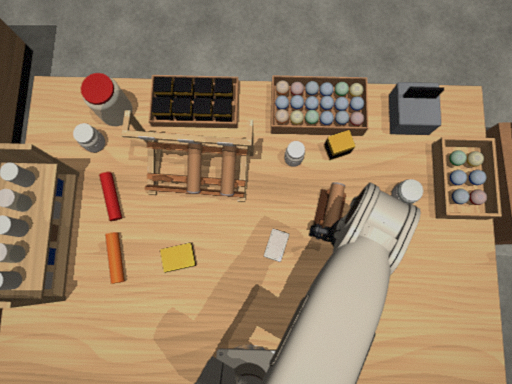

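View pics/scene15.png

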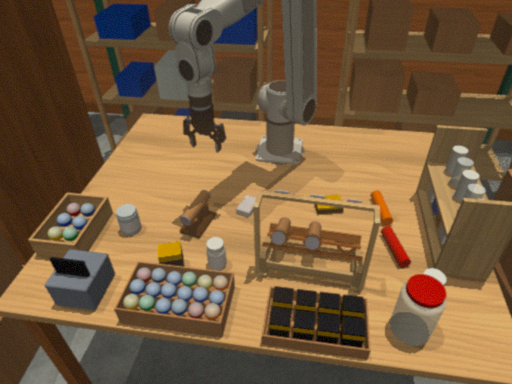

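Run:
```python
from h import *
a=load("top",0);b=load("top",15)
for n,(u0,u1,v0,v1) in dict(ch1=(184,208,138,200),ch2=(216,242,142,203),jar=(282,308,138,170),pin=(260,292,226,262),ctall=(322,358,128,162),cflat=(156,200,238,276),tin=(390,424,176,186)).items():
    print(n,"mean |diff|",np.abs(a[0][v0:v1,u0:u1].astype(int)-b[0][v0:v1,u0:u1]).mean().round(2),"depth med diff",np.median(np.abs(a[1]-b[1])[v0:v1,u0:u1]).round(4))
Q=b[2]
for u in (195,228): print([round(Q[v,u,2],3) for v in range(185,199)],[round(a[2][v,u,2],3) for v in range(185,199)])
print(bot.job_done())
```

```text
ch1 mean |diff| 2.65 depth med diff 0.0025
ch2 mean |diff| 2.71 depth med diff 0.0024
jar mean |diff| 2.16 depth med diff 0.0027
pin mean |diff| 12.13 depth med diff 0.0026
ctall mean |diff| 2.76 depth med diff 0.0026
cflat mean |diff| 2.17 depth med diff 0.0026
tin mean |diff| 2.19 depth med diff 0.0028
[np.float64(0.107), np.float64(0.102), np.float64(0.104), np.float64(0.102), np.float64(0.105), np.float64(0.106), np.float64(0.103), np.float64(0.099), np.float64(0.069), np.float64(0.0), np.float64(0.0), np.float64(-0.0), np.float64(-0.003), np.float64(-0.004)] [np.float64(0.111), np.float64(0.108), np.float64(0.105), np.float64(0.102), np.float64(0.105), np.float64(0.1), np.float64(0.098), np.float64(0.103), np.float64(0.068), np.float64(-0.005), np.float64(-0.001), np.float64(-0.004), np.float64(-0.001), np.float64(-0.002)]
[np.float64(0.108), np.float64(0.109), np.float64(0.113), np.float64(0.113), np.float64(0.104), np.float64(0.104), np.float64(0.108), np.float64(0.102), np.float64(0.102), np.float64(0.1), np.float64(0.099), np.float64(-0.001), np.float64(-0.004), np.float64(-0.001)] [np.float64(0.113), np.float64(0.115), np.float64(0.107), np.float64(0.106), np.float64(0.108), np.float64(0.105), np.float64(0.103), np.float64(0.109), np.float64(0.101), np.float64(0.098), np.float64(0.069), np.float64(-0.001), np.float64(0.004), np.float64(-0.001)]
the job is handed in; nothing more can be done
None
```

The full tube was in the left channel (`channel_0`), and it now lies across both notches of the display stand. I handed the job in at about 23 s.

- **Weighing:** I lifted all three square to the slope. The right tube read about 1.3 N, the middle one about 1.7 N and the left one about 4.2 N (roughly 427 g). Each dummy went back into its own channel straight after weighing.
- **Placing:** I felt the tube down to contact (about 5 N) before opening the fingers. Afterwards its top was at 99 mm against 100 mm expected. It was centred within about 1 mm in the wrist view, and its middle sat over the middle of the stand's foot.
- **Level:** the wrist and scene depth fits gave small opposite tilts (+0.016 and −0.016) and the top view −0.004. I take these as noise around level.
- **Top view:** the arm partly hid the tube there, so that view's end position and direction were not usable.
- **Dummies and other goods:** the dummies' low ends were within about a pixel of where they started, still at the lip. The jar, cartons and tin matched the first picture. The pin box differed in brightness, which I put down to the arm's shadow, but its depth was unchanged.

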